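# Make up two converter part kits at the electronics bench

### The arm

A 7-joint arm with a two-finger parallel gripper is mounted at the origin on the work surface. World frame = base frame: x ahead of the robot, y to its left, z up, the work surface at z = 0. Lengths are in m, angles in rad, forces in N, time in s.
With the tool pointing down it reaches from about 0.425 to 0.875 m from the base axis. Payload 4.7 kg.
Tool frame: the origin (TCP) lies at the very end of the fingers, on their centre line; the grasp point (between the pads) lies 19 mm behind it; z points along the fingers, y is the line along which they close (so a half turn about z gives the same grasp; the last joint's range is limited). The gripper opens to 87 mm and grips with 3 to 60 N. Pads are 19 mm wide; open, the fingers measure 117 mm over their backs; the gripper's body (75 mm by 190 mm) begins 51 mm behind the grasp point.
Start: joints at [-1.264, 0.321, -0.07, 1.45, 0.023, 1.371, -0.057], TCP at [0.188, 0.622, 0.223] pointing down, gripper open.
Joint ranges: [-2.86, 2.86], [-0.3, 2.09], [-1.38, 1.24], [0.06, 2.45], [-1.56, 4.7], [0.09, 2.05], [-2.69, 2.69]. Speed limits (rad/s): [2.57, 2.57, 3.14, 3.14, 3.14, 3.14, 3.14].

### API

Orientations are given as a rotation vector (axis times angle).
In Python, from bench import ctrl, get_image, job gives the robot as it stands.
- The arm moves only by the shell command python3 -m crank 'ROWS' [FORCE]. ROWS is JSON, a list that holds one entry, the list of rows, each a list of 5 numbers: the shift along the tool's x, y, z in mm, then the turn about the tool's z in rad, then the closure, from -1 (fully open) to 1 (shut), so that 0 is half open. A call has 1 to 10 rows; each row shifts and turns the commanded pose from where the row before left it, along the tool's axes as they then stand; what a row does not reach is not made up. A row lasts 1/12 s, in which the tool goes at most 41.7 mm and 7.16 degrees, less where a joint would pass 70% of its speed; a pose out of reach is approached as far as the arm can. A call with a gripper value outside its range is refused whole. The fingers move at their own pace and stop on an object; FORCE is the grip in N (left out, the last holds). Time passes only in rows, so rows that do not move let the fingers close. It gives the time, the measured TCP pose, the force, the opening and the grip force at its end, in the units of the state.
- ctrl.get_state(): the state, without advancing time (a new reading comes with each control period).
- get_image(name): name is "side" or "top"; returns a dict with "pixels" (400x640x3 uint8, red, green, blue), "fx", "fy", "cx", "cy" (pixels), "T" (4x4, takes a point from camera to world coordinates). Camera axes: x right, y down, z forward; pixel columns grow to the right and rows downward; lengths in m; the calibration is good to about 2 mm. A picture is of the moment at which its call begins. There is no depth.
- job.close_job(): hands the job in; it is judged then, once.
The state is a dict: "time": time; "joint_positions": joint angles; "qd": joint speeds; "joint_torque": joint torques, N m; "position": TCP position; "tool_rot": TCP orientation; "ft_force": force on the tool from outside, world axes, zero at the start; "torque": the same for the moment, N m; "grip_width": opening from 0.0 (shut) to 1.0 (fully open); "grip_force": force on a finger pad.
Only numpy, scipy, OpenCV 4.12 (cv2) and the standard library are available. Lean on these libraries where they do the work, as an engineer would, in place of code of your own. Each camera call takes 0.05 s, during which the arm holds its last target. There are 200 camera calls.

### The job

Make up the two kits from the stock on the bench, capacitors on foam and metal parts in bare pockets: the blue tray gets the red film capacitor in its foam-lined pocket and the copper choke in its bare pocket; the yellow tray gets the tall black capacitor in its foam-lined pocket and the finned aluminium heatsink in its bare pocket. Set every part down upright and flat on the pocket's floor, without dropping it, and let go. Leave the green choke and the short blue capacitor standing where they are.

Things in the scene. Friction and masses are not known exactly. Their poses are not given: they have to be found in the camera images.
- blue_tray: blue kit tray fixed to the bench, 172 (x) x 88 (y) mm, 15 mm high, 4 mm walls; a cross wall at x = 0 parts it into two open pockets, 80 x 80 mm inside. Pocket centred at x = +42 mm: lined with firm black foam, its top 7 mm above the bench. Pocket centred at x = -42 mm: bare blue plastic, floor 3 mm above the bench. Origin: centre of the underside; z up
- yellow_tray: yellow kit tray fixed to the bench, 172 (x) x 88 (y) mm, 15 mm high, 4 mm walls; a cross wall at x = 0 parts it into two open pockets, 80 x 80 mm inside. Pocket centred at x = +42 mm: lined with firm black foam, its top 7 mm above the bench. Pocket centred at x = -42 mm: bare yellow plastic, floor 3 mm above the bench. Origin: centre of the underside; z up
- film_cap: film capacitor: plain red box 42 (x) x 20 (y) x 37 (z) mm, about 45 g. Origin: centre of the underside, at bench height at the start; z up. Starts upright. Stock part, loose
- copper_choke: choke: ring wound with copper-coloured wire on a round black base, axis upright, 44 mm diameter, 32 mm high, about 90 g, rigid. Origin: centre of the underside, at bench height at the start; z up. Starts upright. Stock part, loose
- tall_cap: tall electrolytic capacitor: upright black cylinder with a silver top, 35 mm diameter, 50 mm high, about 65 g. Origin: centre of the underside, at bench height at the start; z up. Starts upright. Stock part, loose
- heatsink: heatsink: finned bare aluminium block 50 (x, along the fins) x 40 (y, across the fins) x 36 (z) mm, fins up, about 100 g; its sides may be gripped like those of a solid block. Origin: centre of the underside, at bench height at the start; z up. Starts upright. Stock part, loose
- green_choke: bystander: choke wound with green wire, 44 mm diameter, 32 mm high. Origin: centre of the underside, at bench height at the start; z up. Starts upright. Not part of any kit; loose, stays where it is
- short_cap: bystander: short electrolytic capacitor, blue cylinder with a silver top, 35 mm diameter, 32 mm high. Origin: centre of the underside, at bench height at the start; z up. Starts upright. Not part of any kit; loose, stays where it is

How it is judged:
At the end, for the whole second after the job is handed in: Each of the four parts is in its own tray and pocket: within 32 mm of the pocket's centre along both tray axes, underside within 3 mm of its floor, upright (0.12 rad), at rest, released. Green choke and short blue capacitor within 15 mm of their starts, not tipped (0.15 rad) (x of film_cap in the frame of blue_tray between 0.01 and 0.074 m and y of film_cap in the frame of blue_tray between -0.032 and 0.032 m and z of film_cap in the frame of blue_tray between 0.004 and 0.01 m and angle between each of film_cap, copper_choke, tall_cap, heatsink's own z axis and vertical below 0.12 rad and linear speed of each of film_cap, copper_choke, tall_cap, heatsink below 0.02 m/s and angular speed of each of film_cap, copper_choke, tall_cap, heatsink below 0.2 rad/s and contact force between each of film_cap, copper_choke, tall_cap, heatsink and the fingers below 0.05 N and x of copper_choke in the frame of blue_tray between -0.074 and -0.01 m and y of copper_choke in the frame of blue_tray between -0.032 and 0.032 m and z of copper_choke in the frame of blue_tray between 0 and 0.006 m and x of tall_cap in the frame of yellow_tray between 0.01 and 0.074 m and y of tall_cap in the frame of yellow_tray between -0.032 and 0.032 m and z of tall_cap in the frame of yellow_tray between 0.004 and 0.01 m and x of heatsink in the frame of yellow_tray between -0.074 and -0.01 m and y of heatsink in the frame of yellow_tray between -0.032 and 0.032 m and z of heatsink in the frame of yellow_tray between 0 and 0.006 m and distance of each of green_choke, short_cap from where it was at the start of the episode below 0.015 m and angle between each of green_choke, short_cap's own z axis and vertical below 0.15 rad); the robot touches nothing.
It fails at once if the green choke or the short blue capacitor is shifted more than 15 mm or tipped ((distance of green_choke from where it was at the start of the episode above 0.015 m or angle between green_choke's own z axis and vertical above 0.25 rad) or (distance of short_cap from where it was at the start of the episode above 0.015 m or angle between short_cap's own z axis and vertical above 0.25 rad)).
It fails at once if a part is dropped: in free fall, touching nothing, faster than 0.7 m/s (a drop of about 25 mm) ((contact force between film_cap and anything else below 0.01 N and linear speed of film_cap above 0.7 m/s) or (contact force between copper_choke and anything else below 0.01 N and linear speed of copper_choke above 0.7 m/s) or (contact force between tall_cap and anything else below 0.01 N and linear speed of tall_cap above 0.7 m/s) or (contact force between heatsink and anything else below 0.01 N and linear speed of heatsink above 0.7 m/s)).
It also fails if it takes over 93 s, if anything falls off the work surface, if the arm or the gripper's body presses on something with over 40 N, if the wrist force passes 120 N, or if a joint passes its speed limit or range.

## Working session

There is one attempt and no reset: what is moved stays moved. The work goes in short steps, Python scripts to look and compute and a shell command to move; the robot and the scene stay as the last step left them, time stands still between calls to the robot, and variables do not carry over. Pictures are saved under pics/ and viewed, at most 14 in all, crops included, and the job is handed in when it is done.

```bash
ls; mkdir -p pics
python3 - <<'E'
from bench import ctrl,get_image
import cv2,numpy as np
s=ctrl.get_state();print(s)
for n in("side","top"):
    d=get_image(n);cv2.imwrite(f"pics/{n}0.png",d["pixels"][...,::-1]);print(n,d["fx"],d["fy"],d["cx"],d["cy"],np.round(d["T"],4).tolist())
E
```

```text
pics
{'time': 0.0, 'joint_positions': array([-1.26392356,  0.32185335, -0.07009934,  1.45167384,  0.02260334,
        1.37082334, -0.05691098]), 'qd': array([-4.97211806e-04, -1.49029988e-03, -5.01871907e-05,  1.14961013e-03,
        4.05426012e-04,  5.69521520e-04,  1.26537714e-03]), 'joint_torque': array([-6.22184853e-04, -4.91273260e+01, -4.04549316e-01, -3.12549520e+01,
       -6.40135864e-02,  4.32283350e-02,  1.61932353e-04]), 'position': array([0.18747313, 0.62178745, 0.22144252]), 'tool_rot': array([-4.58164753e-01, -3.10781062e+00,  3.08064800e-03]), 'ft_force': array([-0.10375367, -0.17306846,  0.316279  ]), 'torque': array([ 0.01667523, -0.01820137, -0.04282528]), 'grip_force': 0.0, 'grip_width': 1.0022844836726392}
side 412.8633964742688 412.8633964742688 321.31153334848324 195.42540505230335 [[0.8802, -0.2274, 0.4166, 0.1142], [-0.4742, -0.4581, 0.7518, -0.7958], [0.0199, -0.8593, -0.511, 0.5731], [0.0, 0.0, 0.0, 1.0]]
top 372.73363151488945 372.73363151488945 322.8714175771302 201.42827746828576 [[0.0125, -0.9971, 0.0753, 0.5074], [-0.9999, -0.0116, 0.0127, 0.0006], [-0.0117, -0.0754, -0.9971, 0.7871], [0.0, 0.0, 0.0, 1.0]]
```

View pics/top0.png

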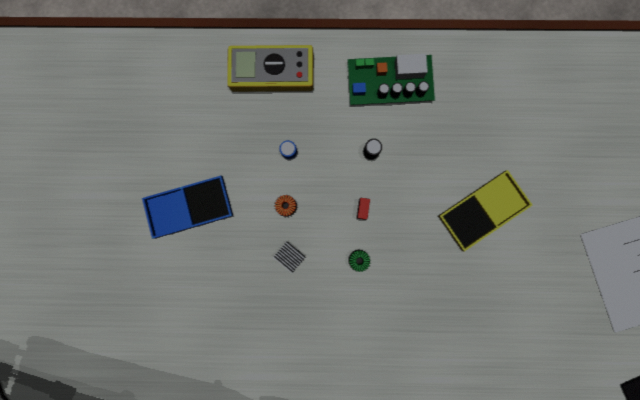

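View pics/side0.png

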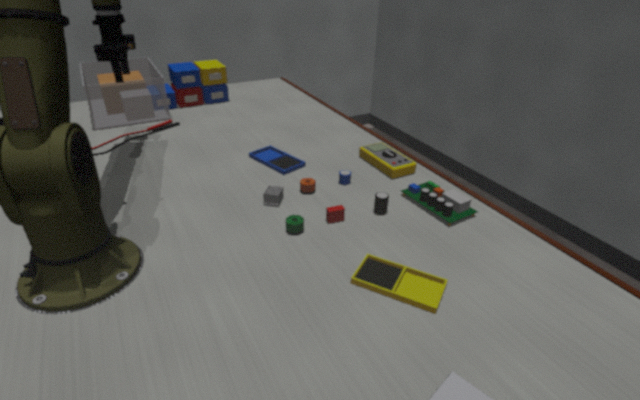

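The top view shows the blue tray at (188,207) with foam to the right, and the yellow tray at (485,211) with foam at lower left. The parts are: short cap (288,150), tall cap (373,149), copper choke (286,206), film cap (364,209), heatsink (290,256) and green choke (360,261). The side view shows the same things, with the trays at (277,160) and (400,282).

```bash
cat > h.py <<'E'
from bench import ctrl,get_image
import cv2,numpy as np
def ray(d,uv):
    T=np.array(d["T"]);v=np.array([(uv[0]-d["cx"])/d["fx"],(uv[1]-d["cy"])/d["fy"],1.])
    return T[:3,3],T[:3,:3]@v
def onz(d,uv,z):
    o,v=ray(d,uv);return o+v*(z-o[2])/v[2]
def tri(a,ua,b,ub):
    o,v=ray(a,ua);p,w=ray(b,ub)
    s=np.linalg.lstsq(np.c_[v,-w],p-o,rcond=None)[0];A=o+s[0]*v;B=p+s[1]*w
    return (A+B)/2,np.linalg.norm(A-B)
def mask(d,win,kind):
    x,y,w,h=win;img=d["pixels"];hsv=cv2.cvtColor(img,cv2.COLOR_RGB2HSV)
    H,S,V=[hsv[...,i].astype(int) for i in range(3)]
    m={"red":((H<8)|(H>172))&(S>120),"orange":(H<18)&(S>90)|(V<60),"green":(H>45)&(H<85)&(S>90),"blue":(H>95)&(H<130)&(S>110),
       "yellow":(H>20)&(H<35)&(S>120),"dark":(V<70),"any":None}[kind]
    if kind=="any":
        bg=np.median(img[y:y+h,x:x+w].reshape(-1,3),0);m=np.abs(img.astype(int)-bg).sum(2)>75
    k=np.zeros(m.shape,np.uint8);k[y:y+h,x:x+w]=m[y:y+h,x:x+w]*255
    k=cv2.morphologyEx(k,cv2.MORPH_CLOSE,np.ones((3,3)))
    c=max(cv2.findContours(k,cv2.RETR_EXTERNAL,cv2.CHAIN_APPROX_NONE)[0],key=cv2.contourArea)
    f=np.zeros_like(k);cv2.drawContours(f,[c],-1,255,-1)
    return f,c
def cen(f):
    M=cv2.moments(f,True);return M["m10"]/M["m00"],M["m01"]/M["m00"]
E
python3 - <<'E'
from h import *
t=get_image("top");s=get_image("side")
O={"film":("red",(345,188,40,44),(322,200,28,28)),"copper":("orange",(266,186,40,40),(295,174,28,24)),"green":("green",(340,241,40,40),(280,210,30,30)),
"tall":("dark",(358,132,30,34),(370,188,22,30)),"heat":("any",(266,234,48,46),(258,182,30,30)),"short":("blue",(272,134,34,32),(334,168,22,20)),
"btray":("blue",(130,165,110,80),(240,140,72,40)),"ytray":("yellow",(430,160,110,100),(340,250,120,64))}
vis=[t["pixels"].copy(),s["pixels"].copy()]
for n,(k,a,b) in O.items():
    fa,ca=mask(t,a,k);fb,cb=mask(s,b,k)
    cv2.drawContours(vis[0],[ca],-1,(255,0,255),1);cv2.drawContours(vis[1],[cb],-1,(255,0,255),1)
    P,e=tri(t,cen(fa),s,cen(fb));r=cv2.minAreaRect(ca)
    print(n,"P",P.round(4),"gap",round(e,4),"rect",np.round(r[1],1),round(r[2],1),cv2.boundingRect(ca),cv2.boundingRect(cb))
    if "tray" in n:
        hs=[]
        for p in cv2.boxPoints(r):
            w=onz(t,p,.015);hs.append(w.round(4)[:2].tolist())
        print(hs)
        # corners in side by quad
        q=cv2.approxPolyDP(cv2.convexHull(cb),6,True)[:,0];q2=cv2.approxPolyDP(cv2.convexHull(ca),6,True)[:,0]
        print(q.tolist(),q2.tolist())
out=np.hstack([cv2.resize(vis[0][120:280,130:540],None,fx=1.9,fy=1.9,interpolation=0)]);cv2.imwrite("pics/m1.png",out[...,::-1])
cv2.imwrite("pics/m2.png",cv2.resize(vis[1][140:315,240:460],None,fx=3.3,fy=3.3,interpolation=0)[...,::-1])
E
```

```text
film P [ 0.5532 -0.0729  0.0212] gap 0.0019 rect [ 9.9 20.6] 7.6 (357, 198, 13, 21) (327, 205, 17, 17)
copper P [0.5575 0.0872 0.017 ] gap 0.0024 rect [21.2 19.8] 45.0 (275, 195, 22, 22) (300, 178, 15, 16)
green P [ 0.447  -0.0652  0.0223] gap 0.0018 rect [20. 20.] 90.0 (349, 250, 21, 21) (287, 216, 16, 15)
tall P [ 0.6767 -0.091   0.0181] gap 0.0004 rect [16.1 21.9] 26.6 (363, 139, 19, 21) (374, 196, 14, 19)
heat P [0.4526 0.0771 0.0146] gap 0.0012 rect [25.5 21.6] 40.2 (274, 241, 32, 32) (263, 186, 21, 21)
short P [0.6763 0.0857 0.009 ] gap 0.0002 rect [17. 16.] 90.0 (280, 141, 17, 18) (340, 175, 9, 9)
btray P [0.5487 0.2971 0.0107] gap 0.0069 rect [42.  84.1] 74.1 (142, 176, 90, 62) (250, 147, 54, 26)
[[0.5684, 0.392], [0.6189, 0.224], [0.5345, 0.1971], [0.4847, 0.3637]]
[[250, 153], [271, 147], [303, 163], [282, 172]] [[221, 176], [230, 216], [152, 237], [142, 198]]
ytray P [ 0.5539 -0.3293  0.0057] gap 0.005 rect [43.3 83.4] 56.0 (439, 171, 93, 80) (352, 255, 95, 58)
[[0.5394, -0.2282], [0.638, -0.3724], [0.5637, -0.4203], [0.4664, -0.2769]]
[[352, 276], [371, 255], [446, 282], [433, 312]] [[507, 171], [531, 204], [463, 250], [439, 216]]
```

View pics/m1.png

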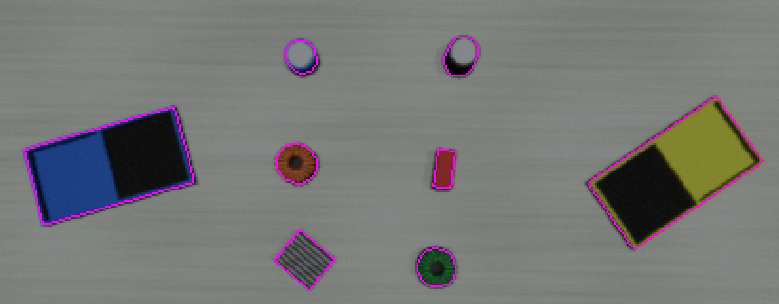

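View pics/m2.png

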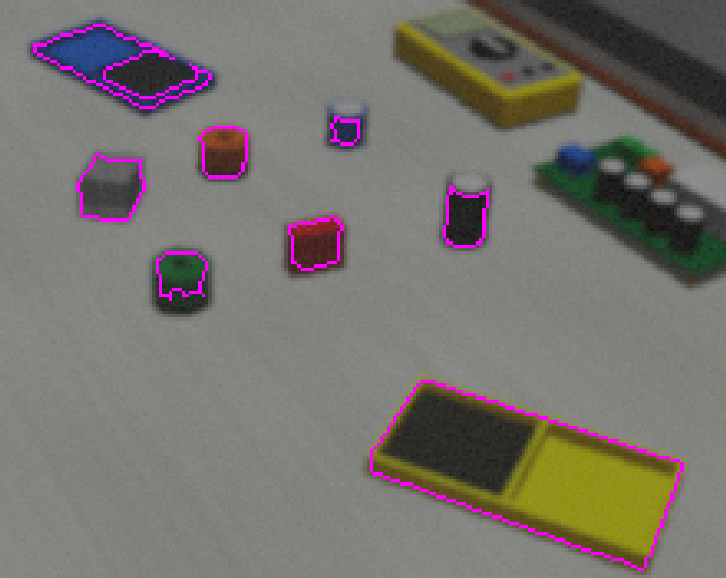

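The contours fit the chokes, film cap, heatsink and tray outlines well. Only some partial masks in the side view (short cap, blue tray) are biased. Next I measure heights by matching top-face and rim points in both views.

Run:
```python
from h import *
t=get_image("top");s=get_image("side")
A=lambda p:(p[0]/1.9+130,p[1]/1.9+120)
B=lambda p:(p[0]/3.3+240,p[1]/3.3+140)
for n,a,b in [("tall top",(463,51),(469,184)),("film top",(445,168),(315,223)),("copper top",(296,163),(225,135)),("heat top",(305,260),(112,172)),
 ("y c1",(588,183),(423,381)),("y c2",(715,97),(683,462)),("y c3",(762,162),(648,552)),("y c4",(633,249),(371,452)),
 ("y foam a",(656,145),(538,431)),("y floor",(665,140),(548,434)),
 ("b c1",(24,150),(33,45)),("b c2",(175,106),(98,20)),("b c3",(195,184),(213,73)),("b c4",(43,225),(145,101))]:
    P,e=tri(t,A(a),s,B(b));print(n,P.round(4),round(e,4))
print("top-view positions")
for n,k,w,z in [("film","red",(345,188,40,44),.037),("copper","orange",(266,186,40,40),.016),("heat","any",(266,234,48,46),.036),("tall","any",(353,127,40,44),.025),
  ("btray","blue",(130,165,110,80),.015),("ytray","yellow",(430,160,110,100),.015)]:
    f,c=mask(t,w,k);r=cv2.minAreaRect(c);p=np.array([onz(t,q,z)[:2] for q in cv2.boxPoints(r)])
    e=[p[1]-p[0],p[2]-p[1]];
    print(n,p.mean(0).round(4),"edges",[(round(np.linalg.norm(v),4),round(np.degrees(np.arctan2(v[1],v[0])),1)) for v in e],"cen",onz(t,cen(f),z).round(4))
```

```text
tall top [ 0.676  -0.0917  0.0477] 0.0037
film top [ 0.5523 -0.0739  0.038 ] 0.0032
copper top [0.557  0.0842 0.0327] 0.0053
heat top [0.4532 0.0733 0.0302] 0.0031
y c1 [ 0.5407 -0.2338  0.01  ] 0.0064
y c2 [ 0.636  -0.3728  0.0129] 0.0052
y c3 [ 0.5649 -0.4207  0.0153] 0.0053
y c4 [ 0.4705 -0.2803  0.0148] 0.0078
y foam a [ 0.5808 -0.3074  0.0091] 0.0007
y floor [ 0.5846 -0.3152  0.0116] 0.0032
b c1 [ 0.5424  0.4197 -0.0256] 0.0593
b c2 [0.5595 0.219  0.0851] 0.1011
b c3 [0.5574 0.1714 0.0546] 0.0626
b c4 [ 0.5358  0.3463 -0.0338] 0.1257
top-view positions
film [ 0.5515 -0.071 ] edges [(np.float64(0.0416), np.float64(-7.3)), (np.float64(0.0198), np.float64(-97.0))] cen [ 0.5515 -0.071   0.037 ]
copper [0.5563 0.0879] edges [(np.float64(0.0411), np.float64(-44.0)), (np.float64(0.0443), np.float64(-134.2))] cen [0.5564 0.0879 0.016 ]
heat [0.4536 0.0753] edges [(np.float64(0.0428), np.float64(-39.0)), (np.float64(0.0511), np.float64(-128.7))] cen [0.4535 0.0752 0.036 ]
tall [ 0.675 -0.09 ] edges [(np.float64(0.0474), np.float64(-44.1)), (np.float64(0.0382), np.float64(-135.2))] cen [ 0.6747 -0.0899  0.025 ]
btray [0.5516 0.2942] edges [(np.float64(0.1754), np.float64(-73.3)), (np.float64(0.0886), np.float64(-162.3))] cen [0.5516 0.294  0.015 ]
ytray [ 0.5519 -0.3243] edges [(np.float64(0.1744), np.float64(-55.5)), (np.float64(0.0884), np.float64(-147.1))] cen [ 0.5512 -0.3239  0.015 ]
```

```bash
cat > plan.py <<'E'
import sys,numpy as np
from bench import ctrl
from scipy.spatial.transform import Rotation as R
# args: yaw_deg of tool y (or 'k' keep) then waypoints x,y,z (mm) ; shifts are in tool axes after the turn
s=ctrl.get_state();r=R.from_rotvec(s["tool_rot"]).as_matrix();p=s["position"]*1e3
y=np.degrees(np.arctan2(r[1,1],r[0,1]));print("t",round(s["time"],2),"pos",p.round(1),"yaw",round(y,1),"tilt",np.degrees(np.arccos(-r[2,2])).round(2),"q",s["joint_positions"].round(2),"grip",round(s["grip_width"]*87,1),s["grip_force"],"F",s["ft_force"].round(1))
if len(sys.argv)>1:
    d=0
    if sys.argv[1]!="k": d=(float(sys.argv[1])-y+90)%180-90;print("turn about tool z",round(-np.radians(d),3))
    r=R.from_euler("z",d,degrees=True).as_matrix()@r
    for w in sys.argv[2:]:
        w=np.array([float(v) for v in w.split(",")]);print((r.T@(w-p)).round(1));p=w
E
python3 plan.py k 556.5,87,150 556.5,87,13 556.5,87,130 539.5,334.2,130 539.5,334.2,16.5 539.5,334.2,130
python3 - <<'E'
from h import *
t=get_image("top");s=get_image("side")
A=lambda p:(p[0]/1.9+130,p[1]/1.9+120)
B=lambda p:(p[0]/3.3+240,p[1]/3.3+140)
for a,b in [((24,150),(98,20)),((175,106),(213,73)),((195,184),(145,101)),((43,225),(33,45)),((104,132),(148,46))]:
    P,e=tri(t,A(a),s,B(b));print(P.round(4),round(e,4))
E
```

```text
t 0.3 pos [187.6 622.2 222.2] yaw 73.2 tilt 0.04 q [-1.26  0.32 -0.07  1.45  0.02  1.37 -0.06] grip 86.7 0.0 F [ 0.8  0.1 -0.9]
[-507.7 -405.9   72.5]
[0.00e+00 1.00e-01 1.37e+02]
[-0.00e+00 -1.00e-01 -1.17e+02]
[ 8.760e+01  2.318e+02 -1.000e-01]
[0.000e+00 1.000e-01 1.135e+02]
[-0.000e+00 -1.000e-01 -1.135e+02]
[0.5684 0.3877 0.0122] 0.0038
[0.617  0.222  0.0157] 0.0
[0.5338 0.1954 0.0181] 0.0056
[0.4883 0.3615 0.0125] 0.0081
[0.5866 0.2993 0.0168] 0.0013
```

```bash
python3 -m crank '[[[-12,-10,2,0,-1],[-25,-20,3.5,0,-1],[-28,-22.2,4,0,-1],[-28,-22.2,4,0,-1],[-28,-22.2,4,0,-1],[-28,-22.2,4,0,-1],[-28,-22.2,4,0,-1],[-28,-22.2,4,0,-1],[-28,-22.2,4,0,-1],[-28,-22.2,4,0,-1]]]'; python3 -m crank '[[[-28,-22.2,4,0,-1],[-28,-22.2,4,0,-1],[-28,-22.2,4,0,-1],[-28,-22.2,4,0,-1],[-28,-22.2,4,0,-1],[-28,-22.2,4,0,-1],[-28,-22.2,4,0,-1],[-24,-22,4,0,-1],[0,0,0,0,-1],[0,0,0,0,-1]]]'; python3 plan.py k 556.5,87,13
```

```text
time: 1.23
position: [0.3784, 0.3467, 0.1852]
tool_rot: [0.458, 3.108, 0.001]
ft_force: [0.1, -0.0, -1.0]
grip_width: 1.0
grip_force: 0.0
time: 2.07
position: [0.5377, 0.1125, 0.1529]
tool_rot: [-0.466, -3.107, 0.001]
ft_force: [-0.6, 1.5, -0.2]
grip_width: 0.997
grip_force: 0.0
t 2.07 pos [537.7 112.5 152.9] yaw 72.9 tilt 0.04 q [-0.61  0.16  0.39  1.81 -0.06  1.19  1.07] grip 86.7 0.0 F [-0.6  1.5 -0.2]
[-25.4 -18.7 139.9]
```

```bash
python3 -m crank '[[[-13,-9,10,0,-1],[-12,-9.5,20,0,-1],[0,0,30,0,-1],[0,0,20,0,-1],[0,0,0,0,-1],[0,0,0,0,-1]]]'>/dev/null; python3 plan.py k 556.5,87,13
```

```text
t 2.57 pos [554.5  91.4  72.5] yaw 73.3 tilt 0.13 q [-0.56  0.27  0.4   1.86 -0.12  1.04  1.17] grip 86.9 0.0 F [ 0.3 -0.8  1.1]
[-3.4 -3.6 59.5]
```

```bash
python3 -m crank '[[[-2,-3,20,0,-1],[0,0,20,0,-1],[0,0,14,0,-1],[0,0,4,0,-1],[0,0,0,0,-1],[0,0,0,0,-1]]]' 25 >/dev/null; python3 plan.py k 556.5,87,13; python3 -m crank '[[[0,0,0,0,1],[0,0,0,0,1],[0,0,0,0,1],[0,0,0,0,1],[0,0,0,0,1],[0,0,0,0,1],[0,0,0,0,1]]]'; python3 plan.py k 556.5,87,13
```

```text
t 3.07 pos [557.9  87.4  16.7] yaw 73.3 tilt 0.15 q [-0.53  0.35  0.39  1.89 -0.16  0.93  1.21] grip 87.2 0.0 F [-0.  -0.5  0.7]
[ 1.2 -0.8  3.7]
time: 3.65
position: [0.5567, 0.0865, 0.0151]
tool_rot: [-0.458, -3.108, -0.0]
ft_force: [-0.6, 0.4, -0.7]
grip_width: 0.554
grip_force: 0.0
t 3.65 pos [556.7  86.5  15.1] yaw 73.2 tilt 0.0 q [-0.53  0.35  0.39  1.9  -0.16  0.93  1.21] grip 48.2 0.0 F [-0.6  0.4 -0.7]
[0.3 0.4 2.1]
```

```bash
python3 -m crank '[[[0,0,1.5,0,1],[0,0,0,0,1],[0,0,0,0,1],[0,0,0,0,1],[0,0,0,0,1]]]' 25; python3 plan.py; python3 -m crank '[[[0,0,-5,0,1],[0,0,-20,0,1],[0,0,-30,0,1],[0,0,-30,0,1],[0,0,-30,0,1],[0,0,0,0,1]]]'; python3 plan.py k 539.5,334.2,130 539.5,334.2,17.5
```

```text
time: 4.07
position: [0.557, 0.0867, 0.0144]
tool_rot: [0.458, 3.108, 0.001]
ft_force: [-1.3, 0.1, 5.4]
grip_width: 0.498
grip_force: 25.0
t 4.07 pos [557.   86.7  14.4] yaw 73.2 tilt 0.04 q [-0.53  0.35  0.39  1.9  -0.16  0.93  1.21] grip 43.3 25.001289546489716 F [-1.3  0.1  5.4]
time: 4.57
position: [0.5607, 0.087, 0.1349]
tool_rot: [0.458, 3.098, 0.007]
ft_force: [1.2, -0.6, -0.4]
grip_width: 0.505
grip_force: 25.0
t 4.57 pos [560.7  87.  134.9] yaw 73.2 tilt 0.6 q [-0.56  0.2   0.41  1.8  -0.09  1.15  1.15] grip 43.9 24.999818801879883 F [ 1.2 -0.6 -0.4]
[ 91.7 230.5   5.5]
[  1.   -0.7 112.5]
```

```bash
python3 -m crank '[[[8,20,0,0,1],[12,31,0,0,1],[12,31,0,0,1],[12,31,0,0,1],[12,31,0,0,1],[12,31,0,0,1],[12,31,0,0,1],[10,23,0,0,1],[0,0,0,0,1],[0,0,0,0,1]]]' >/dev/null; python3 -m crank '[[[0,0,20,0,1],[0,0,20,0,1],[0,0,0,0,1],[0,0,0,0,1]]]';python3 plan.py k 539.5,334.2,18
```

```text
time: 5.73
position: [0.5361, 0.3295, 0.0874]
tool_rot: [-0.461, -3.106, 0.005]
ft_force: [0.0, 0.5, -0.3]
grip_width: 0.499
grip_force: 25.0
t 5.73 pos [536.1 329.5  87.4] yaw 73.1 tilt 0.2 q [-0.81  0.38  0.27  1.67 -0.11  1.11  0.77] grip 43.4 24.99970704317093 F [ 0.   0.5 -0.3]
[-2.   5.7 69.3]
```

```bash
python3 -m crank '[[[-1,3,20,0,1],[-1,2.5,20,0,1],[0,0,15,0,1],[0,0,6,0,1],[0,0,3,0,1],[0,0,0,0,1],[0,0,0,0,1],[0,0,0,0,1]]]'; python3 plan.py k 539.5,334.2,18
```

```text
time: 6.4
position: [0.5411, 0.3369, 0.0261]
tool_rot: [0.458, 3.106, 0.003]
ft_force: [-0.2, -0.0, -0.3]
grip_width: 0.498
grip_force: 25.0
t 6.4 pos [541.1 336.9  26.1] yaw 73.2 tilt 0.14 q [-0.81  0.46  0.26  1.7  -0.13  1.    0.78] grip 43.3 24.99982327222824 F [-0.2 -0.  -0.3]
[ 0.8 -3.   8.1]
```

```bash
python3 -m crank '[[[0,-1,3,0,1],[0,-1,2,0,1],[0,0,1,0,1],[0,0,0,0,1],[0,0,0,0,1]]]' >/dev/null; python3 plan.py; python3 -m crank '[[[0,0,1,0,1],[0,0,0,0,1],[0,0,0,0,1]]]'>/dev/null; python3 plan.py;python3 -m crank '[[[0,0,1,0,1],[0,0,0,0,1],[0,0,0,0,1]]]'>/dev/null; python3 plan.py
```

```text
t 6.82 pos [539.5 334.5  18.5] yaw 73.2 tilt 0.01 q [-0.8   0.46  0.26  1.71 -0.14  0.99  0.78] grip 43.3 24.999777674674988 F [ 0.   0.1 -0.9]
t 7.07 pos [539.5 334.5  17.5] yaw 73.2 tilt 0.0 q [-0.8   0.47  0.26  1.71 -0.14  0.99  0.78] grip 43.5 24.9997615814209 F [-0.2  1.  -1.1]
t 7.32 pos [539.6 334.6  17.4] yaw 73.2 tilt 0.02 q [-0.8   0.47  0.26  1.71 -0.14  0.99  0.78] grip 43.1 25.000867545604706 F [-2.3 -2.4  5.8]
```

```bash
python3 -m crank '[[[0,0,0,0,-0.38],[0,0,0,0,-0.38],[0,0,0,0,-0.38],[0,0,0,0,-0.38],[0,0,-10,0,-0.38],[0,0,-30,0,-0.38],[0,0,-30,0,-0.38],[0,0,-30,0,-0.6],[0,0,-10,0,-0.6],[0,0,0,0,-0.6]]]'; python3 plan.py 83 551.8,-72,110 551.8,-72,12
```

```text
time: 8.15
position: [0.5418, 0.3358, 0.131]
tool_rot: [0.458, 3.103, 0.008]
ft_force: [0.8, 0.1, 0.3]
grip_width: 0.78
grip_force: 0.0
t 8.15 pos [541.8 335.8 131. ] yaw 73.2 tilt 0.43 q [-0.82  0.35  0.28  1.62 -0.1   1.18  0.76] grip 67.8 0.0 F [0.8 0.1 0.3]
turn about tool z -0.171
[ -59.5 -403.7   18.8]
[ 0.4 -0.6 98. ]
```

```bash
python3 -m crank '[[[0,0,0,-0.085,-0.6],[0,0,0,-0.085,-0.6],[-3,-20,0,0,-0.6],[-5,-35,0,0,-0.6],[-5,-35,0,0,-0.6],[-5,-35,0,0,-0.6],[-5,-35,0,0,-0.6],[-5,-35,0,0,-0.6],[-5,-35,0,0,-0.6],[-5,-35,0,0,-0.6]]]' >/dev/null; python3 -m crank '[[[-5,-35,0,0,-0.6],[-5,-35,5,0,-0.6],[-5,-35,8,0,-0.6],[-3,-20,8,0,-0.6],[0,0,0,0,-0.6],[0,0,0,0,-0.6]]]'>/dev/null; python3 plan.py 83 551.8,-72,13
```

```text
t 9.48 pos [545.8 -60.8 103.7] yaw 82.8 tilt 0.19 q [-0.37  0.21  0.48  1.86 -0.11  1.1   1.6 ] grip 69.4 0.0 F [-0.3  0.9  0.6]
turn about tool z -0.004
[ -7.6 -10.3  90.7]
```

```bash
python3 -m crank '[[[-3,-4,10,0,-0.6],[-2,-3,15,0,-0.6],[0,0,15,0,-0.6],[0,0,0,0,-0.6],[0,0,0,0,-0.6],[0,0,0,0,-0.6]]]'>/dev/null; python3 plan.py 83 551.8,-72,13
```

```text
t 9.98 pos [551.9 -66.   65.8] yaw 83.1 tilt 0.02 q [-0.35  0.27  0.48  1.88 -0.14  1.02  1.64] grip 69.7 0.0 F [0.6 0.1 1. ]
turn about tool z 0.001
[-0.6 -6.  52.8]
```

```bash
python3 -m crank '[[[0,-6,10,0,-0.6],[0,0,15,0,-0.6],[0,0,15,0,-0.6],[0,0,10,0,-0.6],[0,0,2,0,-0.6],[0,0,0,0,-0.6],[0,0,0,0,-0.6]]]' 20 >/dev/null; python3 plan.py 83 551.8,-72,13; python3 -m crank '[[[0,0,0,0,1],[0,0,0,0,1],[0,0,0,0,1],[0,0,0,0,1],[0,0,0,0,1],[0,0,0,0,1],[0,0,0,0,1],[0,0,0,0,1],[0,0,0,0,1],[0,0,0,0,1]]]'; python3 plan.py
```

```text
t 10.57 pos [551.3 -73.1  14.1] yaw 83.0 tilt 0.05 q [-0.32  0.34  0.46  1.92 -0.19  0.92  1.69] grip 69.5 0.0 F [-0.2  0.1  0. ]
turn about tool z -0.001
[-0.4  1.1  1.1]
time: 11.4
position: [0.5507, -0.0729, 0.0135]
tool_rot: [-0.193, -3.136, -0.0]
ft_force: [0.1, 1.0, 0.0]
grip_width: 0.227
grip_force: 20.0
t 11.4 pos [550.7 -72.9  13.5] yaw 83.0 tilt 0.01 q [-0.32  0.34  0.46  1.92 -0.19  0.92  1.69] grip 19.7 19.99998559243977 F [0.1 1.  0. ]
```

```bash
python3 -m crank '[[[0,0,-5,0,1],[0,0,-20,0,1],[0,0,-30,0,1],[0,0,-30,0,1],[0,0,-15,0,1],[0,0,0,0,1],[0,0,0,0,1]]]' >/dev/null; python3 plan.py k 563.7,253.8,110
```

```text
t 11.98 pos [551.4 -72.9 114.6] yaw 83.0 tilt 0.13 q [-0.35  0.21  0.49  1.84 -0.11  1.12  1.63] grip 19.8 19.999909750185907 F [-0.1 -0.8 -0.7]
[ 27.8 325.7   4.8]
```

```bash
python3 -m crank '[[[1.5,18,0,0,1],[3,34,0,0,1],[3,34,0,0,1],[3,34,0,0,1],[3,34,0,0,1],[3,34,0,0,1],[3,34,0,0,1],[3,34,0,0,1],[3,34,0,0,1],[2,20,0,0,1]]]' >/dev/null; python3 -m crank '[[[1,15,0,0,1],[0,0,0,0,1],[0,0,20,0,1],[0,0,20,0,1],[0,0,0,0,1],[0,0,0,0,1],[0,0,0,0,1]]]'>/dev/null; python3 plan.py k 563.7,253.8,21
```

```text
t 13.4 pos [562.9 251.7  74.2] yaw 82.9 tilt 0.04 q [-0.71  0.37  0.3   1.72 -0.12  1.07  1.07] grip 19.8 20.00004548113793 F [ 1.  -1.1  0.7]
[-0.5  2.2 53.2]
```

```bash
python3 -m crank '[[[0,2,10,0,1],[0,0,20,0,1],[0,0,12,0,1],[0,0,6,0,1],[0,0,2.5,0,1],[0,0,1,0,1],[0,0,0,0,1],[0,0,0,0,1],[0,0,0,0,1]]]' >/dev/null; python3 plan.py k 563.7,253.8,21; python3 -m crank '[[[0,0,1,0,1],[0,0,0,0,1],[0,0,0,0,1]]]'>/dev/null; python3 plan.py;python3 -m crank '[[[0,0,1,0,1],[0,0,0,0,1],[0,0,0,0,1]]]'>/dev/null; python3 plan.py
```

```text
t 14.15 pos [563.1 255.4  22.9] yaw 83.0 tilt 0.09 q [-0.7   0.43  0.28  1.75 -0.14  0.98  1.09] grip 19.9 20.000028870999813 F [ 1.3 -0.6 -0.5]
[-0.8 -1.5  1.9]
t 14.4 pos [562.5 255.2  21.2] yaw 83.0 tilt 0.02 q [-0.7   0.43  0.28  1.75 -0.14  0.98  1.09] grip 20.0 19.999994079116732 F [ 0.6  0.2 -0.4]
t 14.65 pos [562.8 255.3  20.6] yaw 83.0 tilt 0.04 q [-0.7   0.43  0.28  1.75 -0.14  0.98  1.09] grip 19.8 20.00028283568099 F [-0.6 -0.1  3.2]
```

```bash
python3 -m crank '[[[0,0,0,0,0.1],[0,0,0,0,0.1],[0,0,0,0,0.1],[0,0,0,0,0.1],[0,0,-10,0,0.1],[0,0,-30,0,0.1],[0,0,-30,0,-0.6],[0,0,-20,0,-1],[0,0,0,0,-1],[0,0,0,0,-1]]]'; python3 plan.py 51.2 453.3,74.8,100 453.3,74.8,15
python3 - <<'E'
from h import *
cv2.imwrite("pics/chk.png",get_image("top")["pixels"][...,::-1]);
E
```

```text
time: 15.48
position: [0.5636, 0.2556, 0.1122]
tool_rot: [0.193, 3.133, 0.004]
ft_force: [-0.0, 0.6, -0.8]
grip_width: 0.665
grip_force: 0.0
t 15.48 pos [563.6 255.6 112.2] yaw 83.0 tilt 0.22 q [-0.72  0.33  0.3   1.68 -0.11  1.14  1.06] grip 57.8 0.0 F [-0.   0.6 -0.8]
turn about tool z 0.554
[ -27.3 -210.1   11.8]
[ 0.2 -0.2 85. ]
```

View pics/chk.png

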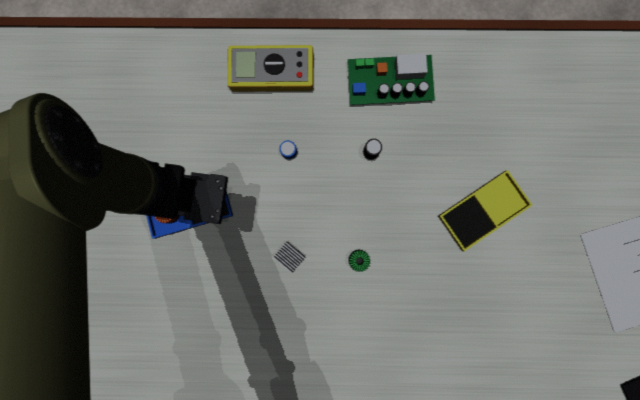

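The arm is over the blue tray. Copper shows at (165,217) in the bare pocket, the film cap is hidden under the gripper at (208,198), and nothing else has moved. I'll go on to the heatsink.

```bash
python3 -m crank '[[[0,0,0,0.11,-1],[0,0,0,0.11,-1],[0,0,0,0.11,-1],[0,0,0,0.11,-1],[0,0,0,0.114,-1],[-3,-20,0,0,-1],[-4,-32,0,0,-1],[-4,-32,0,0,-1],[-4,-32,0,0,-1],[-4,-32,0,0,-1]]]' >/dev/null; python3 -m crank '[[[-4,-32,0,0,-1],[-4,-30,5,0,-1],[0,0,5,0,-1],[0,0,5,0,-1],[0,0,0,0,-1],[0,0,0,0,-1]]]'>/dev/null;  python3 plan.py 51.2 453.3,74.8,15
```

```text
t 16.87 pos [451.9  75.4  94.4] yaw 51.3 tilt 0.07 q [-0.69  0.01  0.48  2.08 -0.01  1.05  0.68] grip 87.1 0.0 F [-0.3  0.2  0.1]
turn about tool z 0.002
[-1.5  0.5 79.4]
```

```bash
python3 -m crank '[[[-1.5,0.5,10,0,-1],[0,0,20,0,-1],[0,0,20,0,-1],[0,0,17,0,-1],[0,0,8,0,-1],[0,0,3,0,-1],[0,0,0,0,-1],[0,0,0,0,-1],[0,0,0,0,-1]]]' 30 >/dev/null; python3 plan.py k 453.3,74.8,15; python3 -m crank '[[[0,0,0,0,1],[0,0,0,0,1],[0,0,0,0,1],[0,0,0,0,1],[0,0,0,0,1],[0,0,0,0,1],[0,0,0,0,1],[0,0,0,0,1],[0,0,0,0,1],[0,0,0,0,1]]]'; python3 plan.py
```

```text
t 17.62 pos [454.5  74.3  17.9] yaw 51.2 tilt 0.11 q [-0.68  0.14  0.48  2.14 -0.08  0.88  0.75] grip 86.8 0.0 F [0.  0.5 0.7]
[ 1.3 -0.4  2.9]
time: 18.45
position: [0.4536, 0.0741, 0.0172]
tool_rot: [1.043, 2.963, 0.001]
ft_force: [0.3, -0.4, 0.1]
grip_width: 0.573
grip_force: 30.0
t 18.45 pos [453.6  74.1  17.2] yaw 51.2 tilt 0.02 q [-0.68  0.14  0.48  2.14 -0.08  0.88  0.75] grip 49.8 30.000100135803223 F [ 0.3 -0.4  0.1]
```

```bash
python3 -m crank '[[[0,0,-5,0,1],[0,0,-20,0,1],[0,0,-30,0,1],[0,0,-30,0,1],[0,0,-20,0,1],[0,0,0,0,1],[0,0,0,0,1]]]' >/dev/null; python3 plan.py k 575.5,-358.7,120
```

```text
t 19.03 pos [454.2  74.1 123.1] yaw 51.2 tilt 0.15 q [-0.7  -0.02  0.48  2.05  0.01  1.11  0.67] grip 49.6 29.999806880950928 F [-0.5  0.7 -1.2]
[-365.7 -261.4    2.8]
```

```bash
python3 -m crank '[[[-12,-9,0,0,1],[-24,-17.4,0,0,1],[-26,-18.4,0,0,1],[-26,-18.4,0,0,1],[-26,-18.4,0,0,1],[-26,-18.4,0,0,1],[-26,-18.4,0,0,1],[-26,-18.4,0,0,1],[-26,-18.4,0,0,1],[-26,-18.4,0,0,1]]]' >/dev/null; python3 -m crank '[[[-26,-18.4,0,0,1],[-26,-18.4,0,0,1],[-26,-18.4,0,0,1],[-25,-18,0,0,1],[-18,-14,0,0,1],[0,0,0,0,1],[0,0,20,0,1],[0,0,20,0,1],[0,0,0,0,1],[0,0,0,0,1]]]'>/dev/null;  python3 plan.py k 575.5,-358.7,20.5
```

```text
t 20.7 pos [ 573.2 -356.2   79.5] yaw 51.2 tilt 0.31 q [-0.    0.56  0.71  1.56 -0.39  1.17  1.68] grip 49.7 29.99991685152054 F [ 0.  -0.5 -1.2]
[-3.7 -0.4 59. ]
```

```bash
python3 -m crank '[[[-2,0,10,0,1],[-1,0,20,0,1],[0,0,14,0,1],[0,0,8,0,1],[0,0,3,0,1],[0,0,1,0,1],[0,0,0,0,1],[0,0,0,0,1],[0,0,0,0,1]]]' >/dev/null; python3 plan.py k 575.5,-358.7,20.5; python3 -m crank '[[[0,0,1,0,1],[0,0,0,0,1],[0,0,0,0,1]]]'>/dev/null; python3 plan.py;python3 -m crank '[[[0,0,1,0,1],[0,0,0,0,1],[0,0,0,0,1]]]'>/dev/null; python3 plan.py
```

```text
t 21.45 pos [ 577.6 -360.2   27. ] yaw 51.2 tilt 0.09 q [ 0.02  0.62  0.68  1.59 -0.43  1.09  1.71] grip 49.2 29.99980866909027 F [ 0.6  0.3 -1.2]
[ 2.6 -0.1  6.5]
t 21.7 pos [ 577.2 -359.8   25.3] yaw 51.2 tilt 0.02 q [ 0.02  0.62  0.68  1.59 -0.43  1.08  1.71] grip 49.9 29.99990165233612 F [ 0.8  0.4 -0.7]
t 21.95 pos [ 577.  -359.7   23.9] yaw 51.2 tilt 0.01 q [ 0.02  0.62  0.68  1.59 -0.43  1.08  1.71] grip 50.1 29.99982923269272 F [ 0.3  0.5 -0.8]
```

```bash
python3 -m crank '[[[1,0,1,0,1],[0,0,1,0,1],[0,0,0,0,1],[0,0,0,0,1],[0,0,0,0,1]]]' >/dev/null; python3 plan.py; python3 -m crank '[[[0,0,1,0,1],[0,0,0,0,1],[0,0,0,0,1]]]'>/dev/null; python3 plan.py;python3 -m crank '[[[0,0,1,0,1],[0,0,0,0,1],[0,0,0,0,1]]]'>/dev/null; python3 plan.py
```

```text
t 22.37 pos [ 576.3 -359.2   22. ] yaw 51.2 tilt 0.0 q [ 0.02  0.62  0.68  1.59 -0.43  1.08  1.71] grip 49.9 29.99978095293045 F [ 0.5 -0.5 -1.2]
t 22.62 pos [ 576.3 -359.2   21. ] yaw 51.2 tilt 0.01 q [ 0.02  0.62  0.68  1.6  -0.43  1.08  1.71] grip 49.5 29.999860525131226 F [-0.8  0.3 -0.9]
t 22.87 pos [ 576.5 -359.3   20.3] yaw 51.2 tilt 0.03 q [ 0.02  0.63  0.68  1.6  -0.43  1.08  1.71] grip 49.3 30.000122487545013 F [ 0.2 -0.8  0.1]
```

```bash
python3 -m crank '[[[0,0,0,0,-0.5],[0,0,0,0,-0.5],[0,0,0,0,-0.5],[0,0,0,0,-0.5],[0,0,-10,0,-0.5],[0,0,-30,0,-0.5],[0,0,-30,0,-0.6],[0,0,-30,0,-0.6],[0,0,0,0,-0.6],[0,0,0,0,-0.6]]]' >/dev/null; python3 plan.py k 675.5,-90.5,120
```

```text
t 23.7 pos [ 577.6 -360.4  123.3] yaw 51.2 tilt 0.3 q [-0.01  0.52  0.73  1.52 -0.36  1.24  1.67] grip 69.4 0.0 F [-0.2  0.4 -1.5]
[ 92.8 271.7   3.2]
```

```bash
python3 -m crank '[[[5,15,0,0,-0.6],[10,30,0,0,-0.6],[11,32,0,0,-0.6],[11,32,0,0,-0.6],[11,32,0,0,-0.6],[11,32,0,0,-0.6],[11,32,0,0,-0.6],[11,32,0,0,-0.6],[8,22,0,0,-0.6],[4,12,0,0,-0.6]]]' >/dev/null; python3 -m crank '[[[0,0,10,0,-0.6],[0,0,15,0,-0.6],[0,0,0,0,-0.6],[0,0,0,0,-0.6]]]'>/dev/null;  python3 plan.py k 675.5,-90.5,26
```

```text
t 24.87 pos [671.2 -92.8  93. ] yaw 51.0 tilt 0.24 q [-0.39  0.54  0.67  1.54 -0.35  1.19  1.23] grip 69.4 0.0 F [-0.   0.1 -0. ]
[-2.1  4.8 67. ]
```

```bash
python3 -m crank '[[[-1.5,3,10,0,-0.6],[0,0,20,0,-0.6],[0,0,0,0,-0.6],[0,0,0,0,-0.6],[0,0,0,0,-0.6]]]' >/dev/null; python3 plan.py k 675.5,-90.5,26
```

```text
t 25.28 pos [676.7 -89.1  65.6] yaw 51.2 tilt 0.03 q [-0.38  0.57  0.65  1.56 -0.37  1.14  1.24] grip 69.9 0.0 F [ 0.5 -0.3 -0.2]
[ 0.1 -1.9 39.6]
```

```bash
python3 -m crank '[[[0,-2,10,0,-0.6],[0,0,15,0,-0.6],[0,0,10,0,-0.6],[0,0,4,0,-0.6],[0,0,0,0,-0.6],[0,0,0,0,-0.6]]]' 20 >/dev/null; python3 plan.py k 675.5,-90.5,26; python3 -m crank '[[[0,0,0,0,1],[0,0,0,0,1],[0,0,0,0,1],[0,0,0,0,1],[0,0,0,0,1],[0,0,0,0,1],[0,0,0,0,1],[0,0,0,0,1],[0,0,0,0,1]]]' >/dev/null; python3 plan.py
```

```text
t 25.78 pos [675.  -89.8  25.5] yaw 51.2 tilt 0.05 q [-0.37  0.61  0.63  1.59 -0.39  1.08  1.26] grip 69.8 0.0 F [ 0.2 -1.   0.6]
[-0.8 -0.2 -0.5]
t 26.53 pos [675.4 -89.8  26.2] yaw 51.2 tilt 0.01 q [-0.37  0.61  0.63  1.58 -0.39  1.08  1.26] grip 34.4 19.99942832160741 F [1.1 0.1 1. ]
```

```bash
python3 -m crank '[[[0,0,-5,0,1],[0,0,-20,0,1],[0,0,-30,0,1],[0,0,-30,0,1],[0,0,-15,0,1],[0,0,0,0,1],[0,0,0,0,1]]]' >/dev/null; python3 plan.py k 527.7,-289.5,120
```

```text
t 27.12 pos [675.8 -90.  127. ] yaw 51.2 tilt 0.11 q [-0.4   0.51  0.68  1.5  -0.33  1.24  1.22] grip 34.6 19.99951120465994 F [ 0.4  0.5 -1.4]
[  -9.5 -248.3    6.7]
```

```bash
python3 -m crank '[[[-1,-14,0,0,1],[-1,-28,0,0,1],[-1,-30,0,0,1],[-1,-30,0,0,1],[-1,-30,0,0,1],[-1,-30,0,0,1],[-1,-30,0,0,1],[-1,-28,0,0,1],[-1,-18,0,0,1],[-1,-10,0,0,1]]]' >/dev/null; python3 -m crank '[[[0,0,20,0,1],[0,0,20,0,1],[0,0,0,0,1],[0,0,0,0,1],[0,0,0,0,1]]]'>/dev/null;  python3 plan.py k 527.7,-289.5,33.5
```

```text
t 28.37 pos [ 527.9 -289.2   86.2] yaw 51.3 tilt 0.02 q [-0.16  0.4   0.76  1.76 -0.3   1.11  1.59] grip 34.5 19.999637911096215 F [-0.4 -0.6 -0.5]
[ 0.  -0.3 52.7]
```

```bash
python3 -m crank '[[[0,0,10,0,1],[0,0,20,0,1],[0,0,11,0,1],[0,0,6,0,1],[0,0,2,0,1],[0,0,1,0,1],[0,0,0,0,1],[0,0,0,0,1],[0,0,0,0,1]]]' >/dev/null; python3 plan.py k 527.7,-289.5,33.5; python3 -m crank '[[[0,0,1,0,1],[0,0,0,0,1],[0,0,0,0,1]]]'>/dev/null; python3 plan.py;python3 -m crank '[[[0,0,1,0,1],[0,0,0,0,1],[0,0,0,0,1]]]'>/dev/null; python3 plan.py
```

```text
t 29.12 pos [ 528.3 -289.8   36.8] yaw 51.2 tilt 0.08 q [-0.13  0.46  0.73  1.79 -0.35  1.02  1.63] grip 34.4 19.9996168166399 F [-0.5 -0.3 -0.5]
[ 0.6 -0.2  3.3]
t 29.37 pos [ 527.9 -289.4   35.2] yaw 51.2 tilt 0.02 q [-0.13  0.46  0.73  1.8  -0.35  1.02  1.63] grip 34.7 19.999584616161883 F [ 0.5 -0.7 -0.6]
t 29.62 pos [ 527.7 -289.4   34. ] yaw 51.2 tilt 0.01 q [-0.13  0.46  0.73  1.8  -0.36  1.02  1.63] grip 34.4 19.99958576168865 F [ 0.2  0.4 -0.8]
```

```bash
python3 -m crank '[[[0,0,1,0,1],[0,0,0,0,1],[0,0,0,0,1]]]'>/dev/null; python3 plan.py; python3 -m crank '[[[0,0,0,0,-0.26],[0,0,0,0,-0.26],[0,0,0,0,-0.26],[0,0,0,0,-0.26],[0,0,-10,0,-0.26],[0,0,-30,0,-0.26],[0,0,-30,0,-0.26],[0,0,-30,0,-0.26],[0,0,-30,0,-0.26],[0,0,0,0,-0.26]]]' >/dev/null; python3 plan.py k 460,0,200
```

```text
t 29.87 pos [ 527.9 -289.5   33.2] yaw 51.2 tilt 0.02 q [-0.13  0.46  0.73  1.8  -0.36  1.02  1.63] grip 34.4 19.999365471303463 F [-0.3 -0.3  0.9]
t 30.7 pos [ 530.9 -291.9  170.3] yaw 51.2 tilt 0.63 q [-0.2   0.31  0.8   1.67 -0.24  1.25  1.54] grip 54.8 0.0 F [ 1.3 -0.2  0.3]
[237.9 183.2 -31.5]
```

```bash
python3 -m crank '[[[12,9,-3,0,-0.26],[24,18,-3,0,-0.26],[26,20,-3,0,-0.26],[26,20,-3,0,-0.26],[26,20,-3,0,-0.26],[26,20,-3,0,-0.26],[26,20,-3,0,-0.26],[26,20,-3,0,-0.26],[22,18,-3,0,-0.26],[15,12,-3,0,-0.26]]]' >/dev/null; python3 -m crank '[[[0,0,0,0,-0.26],[0,0,0,0,-0.26],[0,0,0,0,-0.26]]]' >/dev/null;python3 - <<'E'
from h import *
for n in("top","side"): cv2.imwrite(f"pics/end_{n}.png",get_image(n)["pixels"][...,::-1])
E
```

```text
(no output)
```

View pics/end_top.png

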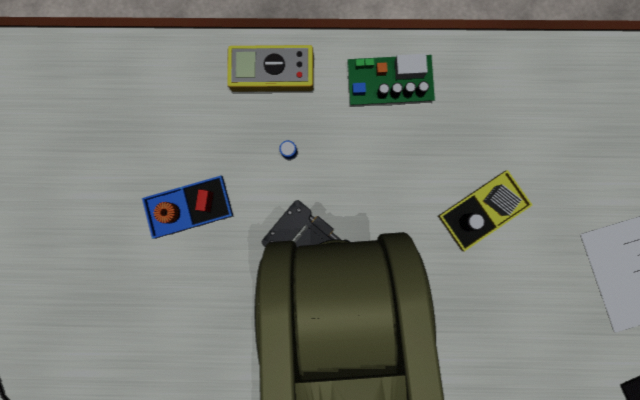

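View pics/end_side.png

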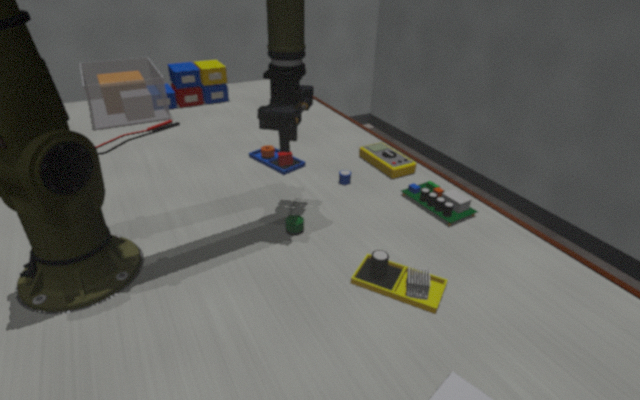

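The end views show all four parts upright and in their pockets: copper (165,212), film (202,201), tall cap (475,221) and heatsink (504,200). In the side view the green choke (294,225) and short cap (345,177) stand where they were. The arm is clear, so I'm handing in.

```bash
python3 -c "
from bench import job
print(job.close_job())"
```

```text
the job is handed in; nothing more can be done
None
```

I made up both kits and handed the job in at about 32 s on the robot's clock; in the last pictures all four parts stood upright in their pockets and the green choke and short cap had not moved, but no verdict came back.

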